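Load the bench vibration tester with panel cases

ROBOT

A 7-joint arm with a two-finger parallel gripper is mounted at the origin on the work surface. World frame = base frame: x ahead of the robot, y to its left, z up, the work surface at z = 0. Lengths are in m, angles in rad, forces in N, time in s.
With the tool pointing down it reaches from about 0.4 to 0.875 m from the base axis. Payload 19.3 kg.
Tool frame: the origin (TCP) lies midway between the tips of the shut fingers; the grasp point (between the pads) lies 19 mm behind it; z points along the fingers, y is the line along which they close (so a half turn about z gives the same grasp; the last joint's range is limited). The gripper opens to 85 mm and grips with 20 to 120 N. Pads are 22 mm wide; open, the fingers measure 114 mm over their backs; the gripper's body (76 mm by 85 mm) begins 54 mm behind the grasp point. The pads swing forward as they close: fully open they stand 13 mm farther back than shut.
Start: joints at [-1.317, 0.521, -0.036, 1.599, 0.021, 1.021, -0.113], TCP at [0.199, 0.593, 0.231] pointing down, gripper open.
Joint ranges: [-2.91, 2.91], [-0.3, 2.13], [-1.5, 1.42], [0.17, 2.43], [-1.26, 4.41], [0.16, 1.93], [-2.52, 2.52]. Speed limits (rad/s): [1.89, 1.89, 2.39, 2.39, 3.01, 3.01, 3.01].

INTERFACE

Orientations are given as [roll, pitch, yaw] about the fixed x, y, z axes, in that order (R = Rz(yaw) Ry(pitch) Rx(roll)).
In Python, from workcell import bot gives the robot as it stands.
- The arm moves only by the tool move_arm, never from a script. Its argument "series" is a list of rows, each a list of 3 entries, a list of its own where there are three numbers: the shift along the tool's x, y, z in cm, then the turn, a rotation vector about the tool's x, y, z in rad, then the opening in per cent of the stroke, from 0 (shut) to 100 (fully open). A call has 1 to 20 rows; each row is the pose to reach, as a shift and turn from the pose commanded when the call began, along the tool's axes at that moment; what a row does not reach only later rows make up. A row lasts 1/12 s, in which the tool goes at most 41.7 mm and 7.16 degrees, less where a joint would pass 70% of its speed; a pose out of reach is approached as far as the arm can. A call with a gripper value outside its range is refused whole. The fingers move at their own pace and stop on an object; "squeeze" is the grip in N (left out, the last holds). Time passes only in rows, so rows that repeat a pose let the fingers close. It gives the time, the measured TCP pose, the force, the opening and the grip force at its end, in the units of the state.
- bot.observe(): the state, without advancing time (a new reading comes with each control period).
- bot.grab_frame(name): name is "scene" or "side" or "wrist"; returns (picture, depth): 480x640x3 uint8, red, green, blue; 480x640 float32, m along the optical axis (not along the pixel's ray), 0 where there is no reading.
- bot.camera_params(name): a dict with "fovy" (degrees; the focal length in pixels is half the picture's height over the tangent of half this angle, whatever the lens; pixels are square), "cx", "cy" (the principal point, pixels), "R" (3x3) and "t" (3): a world point X has camera coordinates R X + t; the wrist camera has in their place "tool_from_camera" (4x4, takes a point from camera to tool coordinates, whose origin is the TCP and whose axes are the flange's). Camera axes: x right, y down, z forward; pixel columns grow to the right and rows downward; lengths in m; the calibration is good to about 2 mm. The wrist camera is an equidistant fisheye: a pixel r from the principal point sees the ray r / f radians off the axis. A picture is of the moment at which its call begins: read the wrist's pose just before it. camera_params takes no time and is no camera call.
- bot.job_done(): hands the job in; it is judged then, once.
Trained networks look in the newest picture that a camera, given by its name, has taken for a name from the list of things; names that differ only in an ending like _2 or _b are one class to them, and where a whole thing is asked for, a point or a joint stands for the part that bears it (a point fixed in the world has none). Each returns a list of dicts, best first, with "conf" (0 to 1); they miss things now and then, are a little off and sometimes report something else, mostly with a low value. They report only what shows in the picture. A call takes as long as a camera call. They do not tell look-alikes from the thing itself.
- bot.find_in(camera, thing): "bbox" ([left, top, right, bottom] in pixels, round what is visible of it).
- bot.trace(camera, thing): "mask" (480x640 bool, what is visible of it) and "bbox" ([left, top, right, bottom] in pixels, round what is visible of it).
The state is a dict: "clock": time; "qpos": joint angles; "qd": joint speeds; "joint_efforts": joint torques, N m; "position": TCP position; "tool_rot": TCP orientation; "force": force on the tool from outside, world axes, zero at the start; "moment": the same for the moment, N m; "grip_width": finger opening in m; "finger_force": force on a finger pad.
Only numpy, scipy, OpenCV 4.12 (cv2) and the standard library are available. Lean on these libraries where they do the work, as an engineer would, in place of code of your own. Each camera call takes 0.05 s, during which the arm holds its last target. There are 200 camera calls.

TASK

Make the blue vibration tester ready for a run: first turn the click wrench on its clamp bolt clockwise until the handle breaks over, holding it over for a moment. Then stack every grey panel case on the load plate in one square column, lids up, centred in the marked outline and with the long sides along it, large cases below the small ones; only then slide the transport lock fully to its free end stop, the one farther from the wrench. Leave the jars, gauge and other things on the bench where they are.

Things in the scene. Friction and masses are not known exactly. Their poses are not given: they have to be found in the camera images.
- plate_top (a point): centre of the aluminium load plate (160 x 150 mm) of the blue bench vibration tester, on the plate's upper face, 70 mm above the table. A thin black rectangle outline, 130 x 78 mm, is marked round this point; the point's x axis runs along the outline's long side, y across it, z up. The tester (base 280 x 340 mm, its top 55 mm above the table, standing fixed) is the same way round as this point
- bolt_axis (a point): point on the vertical axis of the tester's clamp bolt, at the height of the wrench (95 mm above the table). The click wrench stays on the bolt
- wrench_grip (a point): point on the middle axis of the click wrench's round black rubber handle, 24 mm thick and 95 mm long (from 105 to 200 mm from the bolt axis); this point is 160 mm from the bolt axis while the wrench is straight, 95 mm above the table (the handle is level, 28 mm clear of the tester's top at its underside). x runs along the handle towards the head
- bolt (a joint): turn of clamp bolt and wrench head, rad, growing clockwise seen from above (tightening, which takes the handle away from the load plate); turns with light friction (0.5 N m) from its start (0 to 0.25) to 0.6, where the bolt is tight, and stays where left
- wrench (a joint): break-over angle of the wrench handle's hinge, 45 mm from the bolt axis, rad, same direction as the bolt: 0 straight, 0.35 fully broken over. A preloaded spring keeps it straight until the bolt is tight and the set torque is reached (about 12 N at wrench_grip, 15 N fully over); it springs back straight when let go
- lock_knob (a point): centre of the upright black transport-lock grip on the tester's front top, 26 x 20 x 32 mm (along the tester's x, y, and high), 83 mm above the table; its top is 16 mm above this point. It slides on a steel track between two dark end blocks, along the tester's y
- lock (a joint): travel of the transport lock, m: 0 = locked (end at the wrench side); grows as the grip slides to the tester's -y, away from the wrench; 0.11 = free, against the end stop. Slide friction about 4 N; it stays where left. Starts at 0 to 0.035
- big1_mid (a point): centre (half-way up) of a closed grey plastic panel case, 116 x 66 x 40 mm (long x wide x high), large size, 0.25 to 0.46 kg; point x runs along the case's long side, y across it, z up. The case may be absent (None). At the start it lies flat on the table beside the tester, with its paper-labelled lid up
- big2_mid (a point): centre (half-way up) of a closed grey plastic panel case, 116 x 66 x 40 mm (long x wide x high), large size, 0.25 to 0.46 kg; point x runs along the case's long side, y across it, z up. The case may be absent (None). At the start it lies flat on the table beside the tester, with its paper-labelled lid up
- small1_mid (a point): centre (half-way up) of a closed grey plastic panel case, 100 x 58 x 32 mm (long x wide x high), small size, 0.15 to 0.29 kg; point x runs along the case's long side, y across it, z up. The case may be absent (None). At the start it lies flat on the table beside the tester, with its paper-labelled lid up
- small2_mid (a point): centre (half-way up) of a closed grey plastic panel case, 100 x 58 x 32 mm (long x wide x high), small size, 0.15 to 0.29 kg; point x runs along the case's long side, y across it, z up. The case may be absent (None). At the start it lies flat on the table beside the tester, with its paper-labelled lid up
- small3_mid (a point): centre (half-way up) of a closed grey plastic panel case, 100 x 58 x 32 mm (long x wide x high), small size, 0.15 to 0.29 kg; point x runs along the case's long side, y across it, z up. The case may be absent (None). At the start it lies flat on the table beside the tester, with its paper-labelled lid up
- small4_mid (a point): centre (half-way up) of a closed grey plastic panel case, 100 x 58 x 32 mm (long x wide x high), small size, 0.15 to 0.29 kg; point x runs along the case's long side, y across it, z up. The case may be absent (None). At the start it lies flat on the table beside the tester, with its paper-labelled lid up
- tape: roll of masking tape, 90 mm across and 24 mm high; origin at the centre of its underside; a bystander, to be left alone
- gauge: grey hand-held thickness gauge, 110 x 55 x 28 mm; origin at the centre of its underside; a bystander, to be left alone
- jar1: glass sample jar with a white cap, 60 mm across, 52 mm high; origin at the centre of its underside; a bystander, to be left alone
- jar2: glass sample jar with a white cap, 60 mm across, 52 mm high; origin at the centre of its underside; a bystander, to be left alone
Not all that is in view belongs to the job. Leave any green look-alike of the part that bears big1_mid alone.

How it is judged:
On the way, in this order (a step that is already met when the one before it is completed fails the run):
1. the click wrench's handle breaks over (more than 0.2 rad) with the bolt tight (value of joint wrench above 0.2 rad and value of joint bolt above 0.52 rad), for 0.2 s.
2. all the cases present stand in one square column on the load plate, large below small (horizontal distance between each of big1_mid, big2_mid, small1_mid, small2_mid, small3_mid, small4_mid and plate_top below 0.018 m and height (world z) of each of big1_mid, big2_mid, small1_mid, small2_mid, small3_mid, small4_mid above 0.08 m and angle between each of big1_mid, big2_mid, small1_mid, small2_mid, small3_mid, small4_mid's own z axis and vertical below 0.06 rad and angle between the x axis of each of big1_mid, big2_mid, small1_mid, small2_mid, small3_mid, small4_mid and the x axis of plate_top, either way round below 0.13 rad and horizontal distance between big1_mid and big2_mid below 0.012 m and horizontal distance between each of big1_mid, big2_mid and small1_mid below 0.012 m and horizontal distance between each of big1_mid, big2_mid, small1_mid and small2_mid below 0.012 m and horizontal distance between each of big1_mid, big2_mid, small1_mid, small2_mid and small3_mid below 0.012 m and horizontal distance between each of big1_mid, big2_mid, small1_mid, small2_mid, small3_mid and small4_mid below 0.012 m and z of each of small1_mid, small2_mid, small3_mid, small4_mid in the frame of big1_mid above 0.02 m and z of each of small1_mid, small2_mid, small3_mid, small4_mid in the frame of big2_mid above 0.02 m), for 0.2 s.
3. the transport lock is at its free end stop (value of joint lock above 0.105 m), for 0.2 s.
At the end, for the whole second after the job is handed in: All present cases lie flat in one column on the plate: centres within 18 mm of the outline's and 12 mm of each other in plan, long sides within 0.13 rad of the outline's, large below small; bolt above 0.52 rad; lock within 5 mm of its free stop (all of step 2 and value of joint bolt above 0.52 rad and value of joint lock above 0.105 m); the robot touches nothing.
It fails at once if a bystander (jar, tape or gauge) is moved more than 40 mm (distance of any of tape, gauge, jar1, jar2 from where it was at the start of the episode above 0.04 m).
Of big1, big2, small1, small2, small3, small4 only 4 to 6 are there at a start; the rules pass over those that are not, and their reading is None.
At some moment in a run one of big1, big2 may be knocked a few centimetres aside while the robot is not near it.
Once in a run the grip may slacken for a moment while it holds something.
It also fails if it takes over 210 s, if anything falls off the work surface, if the arm or the gripper's body presses on something with over 40 N, if the wrist force passes 120 N, or if a joint passes its speed limit or range.

## Working session

There is one attempt and no reset: what is moved stays moved. The work goes in short steps, Python scripts to look and compute and a tool call to move; the robot and the scene stay as the last step left them, time stands still between calls to the robot, and variables do not carry over. Pictures are saved under pics/ and viewed, at most 14 in all, crops included, and the job is handed in when it is done.

Besides the shell and the picture viewer there is one more tool, called after "Emit:" by a JSON object that holds its "method" and its "body". move_arm: Moves the arm, as the interface text tells. Its arguments: {"type":"object","properties":{"series":{"type":"array"},"squeeze":{"type":"number"}},"required":["series"]}

```bash
mkdir -p pics; ls; python3 - <<'E'
from workcell import bot
import cv2
print(bot.observe())
for n in ("scene","side"):
    p,d=bot.grab_frame(n); cv2.imwrite(f"pics/{n}0.png",p[:,:,::-1]); print(bot.camera_params(n))
print(bot.camera_params("wrist"))
E
```

```text
pics
{'clock': 0.0, 'qpos': array([-1.31719137,  0.52203497, -0.03633999,  1.60001135,  0.02118927,
        1.02103173, -0.11278977]), 'qd': array([ 1.78564911e-03,  8.17725431e-04, -7.21074753e-05,  2.25512903e-03,
        1.49898371e-03, -2.16379114e-03, -1.45928574e-03]), 'joint_efforts': array([ 2.25776248e-04, -9.27088308e+01,  1.98002905e+00, -3.69964099e+01,
        1.77542330e-02,  7.72608299e-03,  4.77514016e-05]), 'position': array([0.19878084, 0.59220581, 0.2307113 ]), 'tool_rot': array([-3.14049336e+00,  6.07795533e-05,  2.81779335e+00]), 'force': array([-0.63182287,  0.09794119,  0.25577995]), 'moment': array([ 0.05766002, -0.01994937, -0.0476463 ]), 'finger_force': 0.0, 'grip_width': 0.08535759321484736}
{'fovy': 51.70268931520002, 'cx': 308.02835663148096, 'cy': 247.53246415145549, 'R': array([[ 0.13217198,  0.99116605, -0.0109744 ],
       [ 0.81285124, -0.11471663, -0.571063  ],
       [-0.5672772 ,  0.06655797, -0.82083288]]), 't': array([-0.08907423, -0.29110798,  1.54941652])}
{'fovy': 56.01405076839814, 'cx': 318.025400423342, 'cy': 234.18043010170882, 'R': array([[ 0.96202995, -0.27281716,  0.00831707],
       [-0.15095269, -0.55719472, -0.81654597],
       [ 0.22740198,  0.7842862 , -0.5772205 ]]), 't': array([-0.40460718,  0.1497354 ,  1.2586912 ])}
{'fovy': 65.70646984690485, 'cx': 318.1986016426885, 'cy': 239.49007543287672, 'tool_from_camera': array([[ 2.22131042e-03, -9.51099674e-01, -3.08876150e-01,
         7.97662373e-02],
       [ 9.99996893e-01,  2.46198654e-03, -3.89447596e-04,
        -3.49839232e-04],
       [ 1.13085241e-03, -3.08874326e-01,  9.51102188e-01,
        -1.43254126e-01],
       [ 0.00000000e+00,  0.00000000e+00,  0.00000000e+00,
         1.00000000e+00]])}
```

View pics/scene0.png

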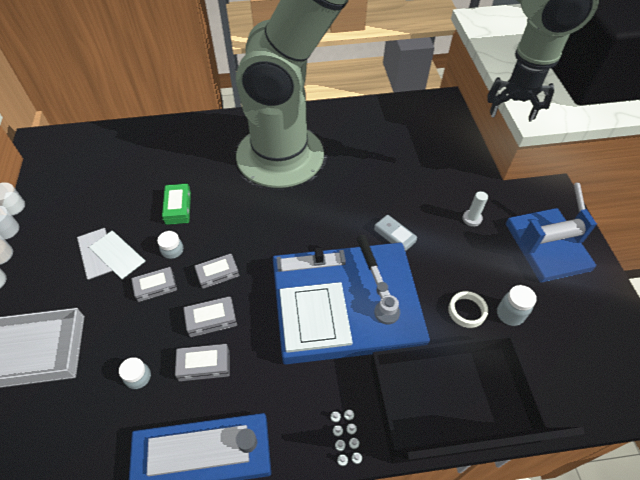

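View pics/side0.png

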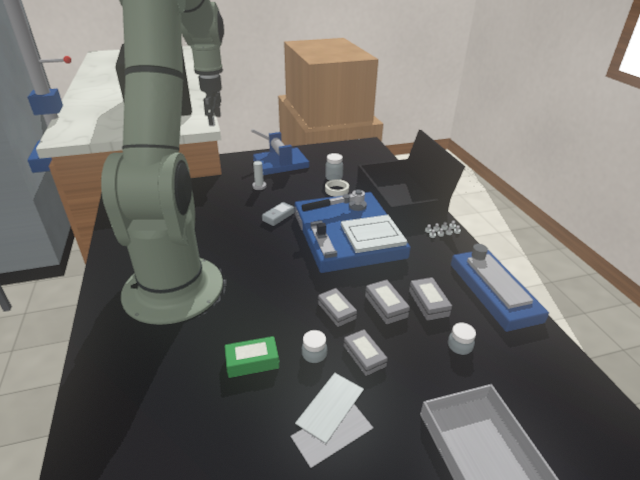

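The scene shows four grey cases: two large at scene px (210,315) and (202,361), and two small at (154,283) and (217,270). The green look-alike is at (176,203). The tester has its plate at (316,316), bolt at (387,305), wrench handle at (370,255) and lock grip at (319,257).

```bash
cat > h.py <<'E'
from workcell import bot
import numpy as np, cv2
from scipy.spatial.transform import Rotation as Ro
def cloud(cam,depth,st=None):
    c=bot.camera_params(cam); f=240/np.tan(np.radians(c["fovy"])/2)
    v,u=np.mgrid[0:480,0:640]; x=(u-c["cx"])/f; y=(v-c["cy"])/f
    if cam=="wrist":
        r=np.hypot(x,y); k=np.tan(r)/np.maximum(r,1e-9); x=x*k; y=y*k
        P=np.stack([x*depth,y*depth,depth],-1); T=c["tool_from_camera"]
        P=P@T[:3,:3].T+T[:3,3]
        return P@Ro.from_euler("xyz",st["tool_rot"]).as_matrix().T+st["position"]
    P=np.stack([x*depth,y*depth,depth],-1)
    return (P-c["t"])@c["R"]
def rect(P):
    r=cv2.minAreaRect((P[:,:2]*1000).astype(np.float32)); b=cv2.boxPoints(r)
    e=b[1]-b[0]; g=b[2]-b[1]; l=e if np.hypot(*e)>np.hypot(*g) else g
    a=np.arctan2(l[1],l[0]); a=(a+np.pi/2)%np.pi-np.pi/2
    return np.round(r[0],1),np.round(sorted(r[1]),1),round(float(a),3)
def top(P,band=.006):
    z=np.percentile(P[:,2],90); return P[abs(P[:,2]-z)<band],z
def look(cam,things,save=None):
    s=bot.observe(); p,d=bot.grab_frame(cam); C=cloud(cam,d,s)
    if save: cv2.imwrite(f"pics/{save}.png",p[:,:,::-1])
    for t in things:
        for o in bot.trace(cam,t):
            m=cv2.erode(o["mask"].astype(np.uint8),np.ones((2,2)))>0; m&=d>0
            if m.sum()<15: continue
            Q=C[m]; T,z=top(Q); print(cam,t,round(o["conf"],2),np.round(o["bbox"]),"z%.3f"%z,*rect(T))
    return p,d,C
E
python3 - <<'E'
from h import *
for cam in("scene","side"):
    p,d,C=look(cam,["big1_mid","small1_mid","wrench_grip","lock_knob","gauge","jar1","tape"])
    hsv=cv2.cvtColor(p,cv2.COLOR_RGB2HSV)
    M=(abs(C[...,0]-.55)<.3)&(C[...,1]>-.05)&(C[...,1]<.5)&(d>0)
    b=M&(hsv[...,0]>100)&(hsv[...,0]<125)&(hsv[...,1]>150)&(abs(C[...,2]-.055)<.008)
    n,l,s,_=cv2.connectedComponentsWithStats(b.astype(np.uint8))
    k=1+np.argmax(s[1:,4]); print("base",s[k],rect(C[l==k]))
    b=M&(hsv[...,1]<60)&(hsv[...,2]>150)&(abs(C[...,2]-.07)<.006)
    n,l,s,_=cv2.connectedComponentsWithStats(b.astype(np.uint8))
    for k in np.argsort(-s[1:,4])[:2]+1: print("plate",s[k],rect(C[l==k]),C[l==k].mean(0))
E
```

```text
scene big1_mid 0.91 [174. 343. 232. 380.] z0.043 [ 664.2 -240.6] [ 65.1 113.4] 1.531
scene big1_mid 0.77 [163. 185. 191. 226.] z0.043 [ 178.  -308.1] [ 63.9 114. ] -0.026
scene small1_mid 0.65 [196. 254. 237. 290.] z0.035 [ 417.4 -202.6] [57.1 97.6] -1.306
scene wrench_grip 0.77 [356. 234. 386. 290.] z0.108 [501.9 179.9] [ 21.  161.2] 0.128
scene lock_knob 0.64 [448. 291. 487. 329.] z0.026 [612.  405.7] [86.3 88.1] -0.734
scene gauge 0.66 [377. 212. 418. 246.] z0.031 [363.  283.5] [ 54.5 104.6] 0.639
scene gauge 0.43 [316. 249. 327. 269.] z0.100 [451.3  59.2] [17.2 24.9] -0.142
scene jar1 0.79 [161. 231. 184. 258.] z0.054 [ 323.  -321.8] [46.3 46.5] -1.295
scene jar1 0.71 [120. 355. 154. 389.] z0.054 [ 671.1 -392.8] [49.2 49.5] 0.064
scene tape 0.62 [448. 290. 489. 326.] z0.026 [612.7 404.8] [86.3 86.8] -1.289
base [ 277  243  153  116 6747] (array([554.8, 115.1]), array([280.3, 331.8]), 1.562)
plate [ 280  282   73   70 3822] (array([602.7,  26.2]), array([149.6, 161.4]), -0.014) [0.60662632 0.02551569 0.0700747 ]
plate [281 261   1   8   8] (array([453.4, -37.7]), array([ 0.3, 24.3
[... 468 characters left out ...]
134
side wrench_grip 0.18 [302. 328. 325. 365.] z0.052 [ 319.4 -328.6] [48.  51.5] 1.162
side lock_knob 0.69 [313. 223. 324. 240.] z0.096 [447.3  48.7] [12.6 21.4] -0.215
side gauge 0.96 [262. 206. 293. 227.] z0.028 [355.5 274.4] [ 50.1 103.5] 0.611
side jar1 0.85 [450. 324. 478. 354.] z0.051 [ 666.7 -400.7] [48.7 49. ] 0.747
side tape 0.66 [326. 176. 350. 194.] z0.021 [612.1 400. ] [81.8 84.7] 1.02
side tape 0.45 [317. 223. 325. 239.] z0.097 [446.   52.2] [15.9 24.3] -0.049Traceback (most recent call last):
  File "<stdin>", line 8, in <module>
    return _wrapfunc(a, 'argmax', axis=axis, out=out, **kwds)
    return bound(*args, **kwds)
ValueError: attempt to get argmax of an empty sequence
```

Emit:
{"method": "move_arm", "body": {"series": [[[-40,-35,0],[0,0,1.12],0],[[-40,-35,0],[0,0,1.12],0],[[-40,-35,0],[0,0,1.12],0],[[-40,-35,0],[0,0,1.12],0],[[-40,-35,0],[0,0,1.12],0],[[-40,-35,0],[0,0,1.12],0],[[-40,-35,0],[0,0,1.12],0],[[-40,-35,0],[0,0,1.12],0],[[-40,-35,0],[0,0,1.12],0],[[-40,-35,0],[0,0,1.12],0],[[-40,-35,0],[0,0,1.12],0],[[-40,-35,0],[0,0,1.12],0],[[-40,-35,0],[0,0,1.12],0],[[-40,-35,0],[0,0,1.12],0],[[-40,-35,0],[0,0,1.12],0],[[-40,-35,0],[0,0,1.12],0],[[-40,-35,0],[0,0,1.12],0],[[-40,-35,0],[0,0,1.12],0]]}}

```text
clock: 2.4
position: [0.4663, 0.1345, 0.2313]
tool_rot: [-3.141, -0.0, 1.7]
force: [0.2, -0.0, -0.6]
grip_width: 0.0002
finger_force: 0.0
```

```bash
cat >> h.py <<'E'
def go(x,y,z,yaw):
    s=bot.observe(); R=Ro.from_euler("xyz",s["tool_rot"]); G=Ro.from_euler("xyz",[np.pi,0,yaw])
    print("cm",np.round(R.inv().apply(np.array([x,y,z])-s["position"])*100,2),"rv",np.round((R.inv()*G).as_rotvec(),3),"at",np.round(s["position"],4),np.round(s["tool_rot"],3),"t",round(s["clock"],2))
E
python3 - <<'E'
from h import *
look("wrist",["wrench_grip","bolt_axis","lock_knob","big1_mid","small1_mid"],"w1")
go(.464,.132,.078,1.70)
E
```

```text
wrist wrench_grip 0.93 [253. 160. 474. 200.] z0.107 [498.8 178.2] [ 25.8 167.2] 0.149
wrist wrench_grip 0.68 [270. 277. 306. 322.] z0.100 [446.1  58.2] [19.7 25.2] 0.023
wrist bolt_axis 0.79 [249.  41. 566. 393.] z0.101 [531.3 133. ] [134.9 222.2] 0.182
wrist lock_knob 0.86 [270. 277. 305. 322.] z0.100 [446.5  58.3] [19.7 24.3] 0.023
wrist lock_knob 0.53 [250.  43. 562. 380.] z0.101 [531.3 133. ] [134.9 222.2] 0.182
wrist big1_mid 0.66 [ 72. 435.  88. 457.] z0.042 [ 121.9 -322. ] [ 4.1 31.5] -1.546
wrist big1_mid 0.65 [268. 276. 306. 320.] z0.100 [445.6  58.4] [19.4 26.2] 0.023
cm [-0.13 -0.28 15.33] rv [-0.    -0.    -0.002] at [0.4666 0.1337 0.2313] [-3.142 -0.     1.698] t 2.7
```

View pics/w1.png

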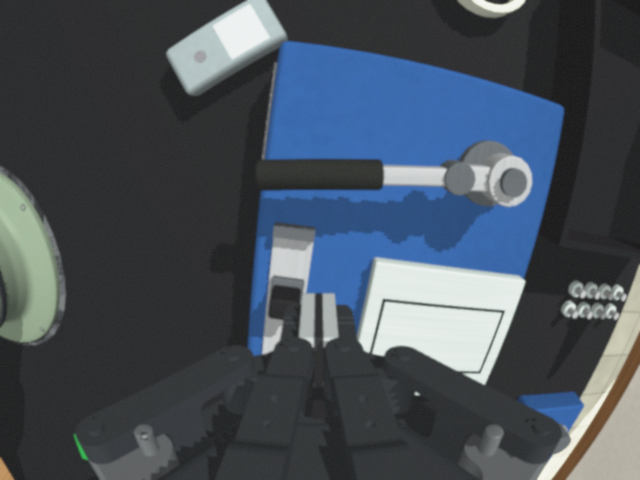

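The wrist picture shows the handle at px (320,174), the bolt at (514,182) and the lock grip at (287,297). The path beside the handle is clear, so I'll go down.

Emit:
{"method": "move_arm", "body": {"series": [[[0,-0.3,4],[0,0,0],0],[[0,-0.3,8],[0,0,0],0],[[0,-0.3,12],[0,0,0],0],[[0,-0.3,15.3],[0,0,0],0],[[0,-0.3,15.3],[0,0,0],0],[[0,-0.3,15.3],[0,0,0],0]]}}

```text
clock: 3.2
position: [0.4632, 0.1325, 0.078]
tool_rot: [-3.139, 0.001, 1.697]
force: [-0.1, -0.5, 0.7]
grip_width: -0.0002
finger_force: 0.0
```

```bash
python3 - <<'E'
from h import *
s=bot.observe(); R=Ro.from_euler("xyz",s["tool_rot"])
print(s["position"],s["force"])
B=np.array([.6195,.195])
for f in np.arange(-.13,.9,.08):
    F=B+.16*np.array([-np.cos(f),np.sin(f)])-.024*np.array([np.sin(f),np.cos(f)])
    print(round(f,2),np.round(R.inv().apply(np.r_[F,.078]-s["position"])*100,1),round(f+.13,2))
E
```

```text
[0.46316173 0.13250262 0.07795192] [-0.09433623 -0.48728615  0.68379029]
-0.13 [ 1.8  0.3 -0. ] 0.0
-0.05 [ 3.1  0.2 -0. ] 0.08
0.03 [ 4.4  0.1 -0. ] 0.16
0.11 [ 5.6  0.2 -0. ] 0.24
0.19 [ 6.9  0.3 -0. ] 0.32
0.27 [ 8.2  0.6 -0. ] 0.4
0.35 [ 9.4  1.  -0. ] 0.48
0.43 [10.6  1.4 -0. ] 0.56
0.51 [11.8  2.  -0. ] 0.64
0.59 [12.9  2.7 -0. ] 0.72
0.67 [14.   3.4 -0. ] 0.8
0.75 [15.   4.2 -0. ] 0.88
0.83 [15.9  5.1 -0. ] 0.96
```

Emit:
{"method": "move_arm", "body": {"series": [[[0.9,0.2,0],[0,0,0],0],[[1.8,0.3,0],[0,0,0],0],[[2.4,0.2,0],[0,0,0.04],0],[[3.1,0.2,0],[0,0,0.08],0],[[3.7,0.1,0],[0,0,0.12],0],[[4.4,0.1,0],[0,0,0.16],0],[[5.0,0.1,0],[0,0,0.2],0],[[5.6,0.2,0],[0,0,0.24],0],[[6.3,0.2,0],[0,0,0.28],0],[[6.9,0.3,0],[0,0,0.32],0],[[6.9,0.3,0],[0,0,0.32],0]]}}

```text
clock: 4.12
position: [0.4586, 0.2046, 0.08]
tool_rot: [3.14, -0.003, 1.378]
force: [0.2, 0.5, -0.1]
grip_width: 0.0
finger_force: 0.0
```

```bash
python3 - <<'E'
from h import *
look("wrist",["wrench_grip"]); 
look("scene",["wrench_grip"])
go(.464,.132,.078,1.70)
E
```

```text
wrist wrench_grip 0.95 [189. 244. 596. 312.] z0.107 [501.3 220.2] [ 26.2 170.8] -0.227
scene wrench_grip 0.83 [380. 237. 393. 288.] z0.108 [511.  218.9] [ 21.3 146.7] -0.213
scene wrench_grip 0.33 [185. 296. 237. 336.] z0.043 [ 549.3 -221.6] [ 64.9 113.9] -1.432
cm [-6.79  1.91  0.1 ] rv [ 0.001 -0.001 -0.321] at [0.4581 0.2023 0.079 ] [ 3.141e+00 -1.000e-03  1.379e+00] t 4.32
```

Emit:
{"method": "move_arm", "body": {"series": [[[0.6,-0.1,0],[0,0,0.04],0],[[1.3,-0.1,0],[0,0,0.08],0],[[1.9,-0.2,0],[0,0,0.12],0],[[2.6,-0.2,0],[0,0,0.16],0],[[3.2,-0.1,0],[0,0,0.2],0],[[3.2,-0.1,0],[0,0,0.2],0]]}}

```text
clock: 4.82
position: [0.4624, 0.2322, 0.0782]
tool_rot: [-3.14, 0.003, 1.175]
force: [-5.2, -13.1, 5.2]
grip_width: 0.0
finger_force: 7.3
```

Emit:
{"method": "move_arm", "body": {"series": [[[0.6,-0.1,0],[0,0,0.05],0],[[1.2,-0.1,0],[0,0,0.1],0],[[1.8,-0.1,0],[0,0,0.15],0],[[2.4,-0.1,0],[0,0,0.2],0],[[2.8,-0.1,0],[0,0,0.24],0],[[2.8,-0.1,0],[0,0,0.24],0],[[2.8,-0.1,0],[0,0,0.24],0],[[2.8,-0.1,0],[0,0,0.24],0],[[2.8,-0.1,0],[0,0,0.24],0]]}}

```text
clock: 5.57
position: [0.4697, 0.2546, 0.0775]
tool_rot: [-3.139, 0.01, 0.936]
force: [-17.2, -27.4, 11.0]
grip_width: 0.0001
finger_force: 16.4
```

```bash
python3 - <<'E'
from h import *
look("wrist",["wrench_grip"],"w2")
s=bot.observe(); print(s["position"],s["force"],s["clock"])
E
```

```text
wrist wrench_grip 0.69 [578. 470. 601. 477.] z0.036 [ 571.7 -174.1] [10.7 30.3] -1.03
wrist wrench_grip 0.57 [190. 246. 601. 317.] z0.107 [513.8 250.5] [ 25.8 167. ] -0.65
[0.46969099 0.25461468 0.07750315] [-17.16055394 -27.59369329  10.88607301] 5.6667
```

View pics/w2.png

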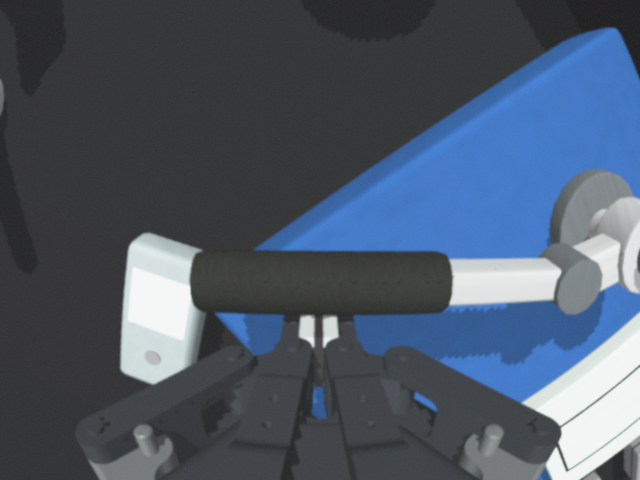

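The handle at px (320,280) is clearly bent over at its hinge (577,280), and the contact force of 32 N shows it is fully over. I'll ease it back, let go and lift.

Emit:
{"method": "move_arm", "body": {"series": [[[0,0,0],[0,0,0],0],[[-1,0,0],[0,0,0],0],[[-2,0,0],[0,0,0],0],[[-3,0.2,0],[0,0,-0.1],0],[[-4,0.4,0],[0,0,-0.2],0],[[-5.5,0.4,0],[0,0,-0.2],0],[[-7,0.4,0],[0,0,-0.2],0],[[-7,0.4,-4],[0,0,-0.2],50],[[-7,0.4,-8],[0,0,-0.2],100],[[-7,0.4,-12],[0,0,-0.2],100],[[-7,0.4,-16],[0,0,-0.2],100],[[-7,0.4,-20],[0,0,-0.2],100],[[-7,0.4,-20],[0,0,-0.2],100]]}}

```text
clock: 6.75
position: [0.4371, 0.2013, 0.2848]
tool_rot: [3.138, -0.008, 1.138]
force: [0.0, -0.1, 0.4]
grip_width: 0.0721
finger_force: 0.0
```

```bash
python3 - <<'E'
from h import *
print(bot.observe()["force"])
look("scene",["wrench_grip","big1_mid","small1_mid"])
go(.60,-.24,.30,1.571)
E
```

```text
[ 0.02940178 -0.12055343  0.38785659]
scene wrench_grip 0.97 [380. 232. 397. 290.] z0.108 [503.9 224.9] [ 23.2 167.4] -0.253
scene big1_mid 0.83 [164. 184. 192. 225.] z0.043 [ 177.7 -308.3] [ 63.  116.5] -0.034
scene big1_mid 0.81 [173. 342. 231. 382.] z0.043 [ 663.8 -241.1] [ 66.1 113.7] 1.531
scene small1_mid 0.67 [194. 256. 237. 285.] z0.034 [ 417.1 -202.5] [57.6 96.2] -1.314
scene small1_mid 0.59 [119. 356. 153. 389.] z0.054 [ 671.5 -394.3] [49.6 51.5] 0.952
cm [-33.06  33.52  -2.23] rv [-0.001  0.    -0.433] at [0.4343 0.2007 0.2778] [-3.141  0.     1.138] t 6.95
```

Emit:
{"method": "move_arm", "body": {"series": [[[-33,33.5,-2],[0,0,-0.433],100],[[-33,33.5,-2],[0,0,-0.433],100],[[-33,33.5,-2],[0,0,-0.433],100],[[-33,33.5,-2],[0,0,-0.433],100],[[-33,33.5,-2],[0,0,-0.433],100],[[-33,33.5,-2],[0,0,-0.433],100],[[-33,33.5,-2],[0,0,-0.433],100],[[-33,33.5,-2],[0,0,-0.433],100],[[-33,33.5,-2],[0,0,-0.433],100],[[-33,33.5,-2],[0,0,-0.433],100],[[-33,33.5,-2],[0,0,-0.433],100],[[-33,33.5,-2],[0,0,-0.433],100],[[-33,33.5,-2],[0,0,-0.433],100],[[-33,33.5,-2],[0,0,-0.433],100],[[-33,33.5,-2],[0,0,-0.433],100],[[-33,33.5,-2],[0,0,-0.433],100]]}}

```text
clock: 8.28
position: [0.6001, -0.238, 0.2975]
tool_rot: [-3.14, -0.001, 1.572]
force: [1.0, 0.7, 0.4]
grip_width: 0.0854
finger_force: 0.0
```

```bash
python3 - <<'E'
from h import *
look("wrist",["big1_mid","small1_mid"],"w3")
go(.6625,-.243,.05,1.571)
E
```

```text
wrist big1_mid 0.82 [339. 144. 407. 253.] z0.042 [ 660.6 -244. ] [ 66.3 116.5] 1.544
wrist big1_mid 0.57 [  0. 226.  72. 278.] z0.042 [ 174.1 -313.3] [ 66.1 115.1] -0.038
wrist big1_mid 0.57 [351. 288. 397. 342.] z0.053 [ 667.1 -395.9] [52.1 52.6] 1.189
wrist small1_mid 0.87 [130. 120. 199. 212.] z0.034 [ 413.6 -206.9] [57.6 99.3] -1.303
cm [-0.52  6.2  24.83] rv [ 0.    -0.     0.001] at [ 0.6005 -0.238   0.2983] [ 3.142 -0.     1.572] t 8.43
```

View pics/w3.png

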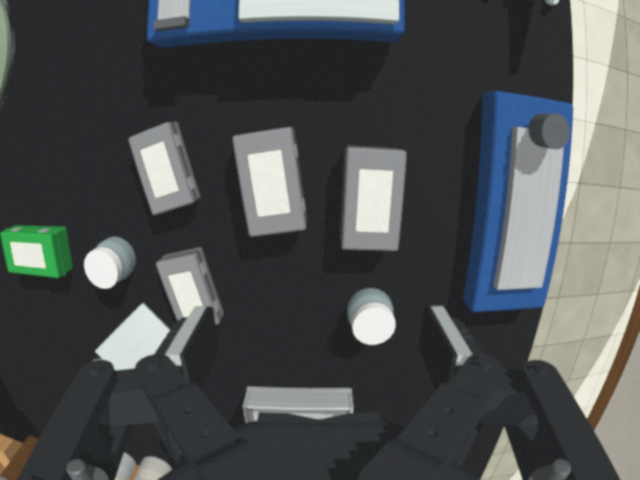

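The wrist view has large cases at px (373,199) and (268,181), small cases at (163,168) and (189,285), and jars at (372,318) and (107,262). I'll grasp the first large case.

Emit:
{"method": "move_arm", "body": {"series": [[[-0.6,6,3],[0,0,0.028],100],[[-0.6,6,7],[0,0,0.028],100],[[-0.6,6,11],[0,0,0.028],100],[[-0.6,6,15],[0,0,0.028],100],[[-0.6,6,19],[0,0,0.028],100],[[-0.6,6,22],[0,0,0.028],100],[[-0.6,6,25],[0,0,0.028],100],[[-0.6,6,27.5],[0,0,0.028],100],[[-0.6,6,29.3],[0,0,0.028],100],[[-0.6,6,29.3],[0,0,0.028],100],[[-0.6,6,29.3],[0,0,0.028],0],[[-0.6,6,29.3],[0,0,0.028],0],[[-0.6,6,29.3],[0,0,0.028],0],[[-0.6,6,29.3],[0,0,0.028],0],[[-0.6,6,29.3],[0,0,0.028],0],[[-0.6,6,29.3],[0,0,0.028],0]], "squeeze": 80}}

```text
clock: 9.77
position: [0.6613, -0.2453, 0.0072]
tool_rot: [3.139, 0.0, 1.543]
force: [-1.6, 1.6, 9.4]
grip_width: 0.0647
finger_force: 90.1
```

Emit:
{"method": "move_arm", "body": {"series": [[[0,0,-4],[0,0,0],0],[[0,0,-8],[0,0,0],0],[[0,0,-12],[0,0,0],0],[[0,0,-16],[0,0,0],0],[[3,-1,-20],[0,0,0.1],0],[[6,-2,-20],[0,0,0.2],0],[[9,-3,-20],[0,0,0.3],0],[[12,-4,-20],[0,0,0.4],0],[[15,-5,-20],[0,0,0.5],0],[[18,-6,-20],[0,0,0.6],0],[[21,-6.8,-20],[0,0,0.7],0],[[24,-6.8,-20],[0,0,0.8],0],[[26.5,-6.8,-20],[0,0,0.9],0],[[26.5,-6.8,-20],[0,0,1.02],0],[[26.5,-6.8,-20],[0,0,1.14],0],[[26.5,-6.8,-20],[0,0,1.26],0],[[26.5,-6.8,-20],[0,0,1.38],0],[[26.5,-6.8,-20],[0,0,1.5],0],[[26.5,-6.8,-20],[0,0,1.556],0],[[26.5,-6.8,-20],[0,0,1.556],0]]}}

```text
clock: 11.43
position: [0.5998, 0.0219, 0.2058]
tool_rot: [-3.141, -0.0, -0.016]
force: [-0.4, -0.6, -3.2]
grip_width: 0.0647
finger_force: 91.5
```

```bash
cat >> h.py <<'E'
def plate(p,C,d):
    hsv=cv2.cvtColor(p,cv2.COLOR_RGB2HSV)
    b=(d>0)&(abs(C[...,0]-.6)<.12)&(abs(C[...,1]-.02)<.12)&(hsv[...,1]<70)&(hsv[...,2]>130)&(abs(C[...,2]-.071)<.006)
    n,l,s,_=cv2.connectedComponentsWithStats(b.astype(np.uint8)); k=1+np.argmax(s[1:,4])
    print("plate",s[k],rect(C[l==k]),np.round(C[l==k].mean(0),4))
E
python3 - <<'E'
from h import *
p,d,C=look("wrist",["big1_mid"],"w4"); plate(p,C,d)
s=bot.observe(); print(s["position"],s["tool_rot"],s["force"],s["grip_width"],s["qpos"])
E
```

```text
wrist big1_mid 0.74 [216. 174. 424. 423.] z0.240 [610.8  21. ] [66.1 96.1] -0.02
wrist big1_mid 0.4 [499. 470. 509. 480.] z0.022 [ 149.6 -280.1] [ 2.4 14.6] -0.049
wrist big1_mid 0.4 [ 51. 107. 419. 392.] z0.094 [554.1 204. ] [ 30.  159.4] -0.283
plate [ 216  121  198   70 6831] (array([654.2,  24. ]), array([ 51.5, 150.5]), 1.557) [0.6632 0.0239 0.0706]
[0.59978561 0.02176733 0.20569113] [-3.14124106e+00 -3.75738015e-04 -1.04930529e-02] [-0.54501186  0.97045711 -2.83784921] 0.06448602547660628 [-0.76106263  0.75808532  1.03535149  1.727931   -0.72936954  1.09251996
 -1.06654675]
```

View pics/w4.png

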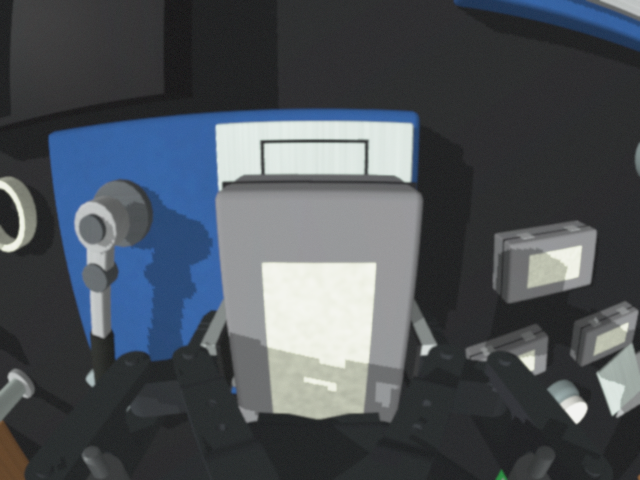

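The held case is centred at px (320,300), square with the plate and its outline (top edge at row 141). I'll lower it.

Emit:
{"method": "move_arm", "body": {"series": [[[0,-0.2,4],[0,0,0],0],[[0,-0.2,8],[0,0,0],0],[[0,-0.2,11],[0,0,0],0],[[0,-0.2,12.4],[0,0,0],0],[[0,-0.2,12.9],[0,0,0],0],[[0,-0.2,12.9],[0,0,0],0],[[0,-0.2,12.9],[0,0,0],0]]}}

```text
clock: 12.12
position: [0.6005, 0.0234, 0.0777]
tool_rot: [-3.141, -0.001, -0.012]
force: [0.5, 0.6, -3.1]
grip_width: 0.0647
finger_force: 93.5
```

Not touching yet (force unchanged), so I'll lower in small steps before releasing.

Emit:
{"method": "move_arm", "body": {"series": [[[0,0,0.1],[0,0,0],0],[[0,0,0.2],[0,0,0],0],[[0,0,0.2],[0,0,0],0]]}}

```text
clock: 12.37
position: [0.6008, 0.0235, 0.0766]
tool_rot: [-3.141, -0.002, -0.012]
force: [-8.8, 3.4, 29.0]
grip_width: 0.0647
finger_force: 97.1
```

Emit:
{"method": "move_arm", "body": {"series": [[[0,0,-0.1],[0,0,0],0],[[0,0,-0.1],[0,0,0],100],[[0,0,-0.1],[0,0,0],100],[[0,0,-0.1],[0,0,0],100],[[0,0,-0.1],[0,0,0],100],[[0,0,-4],[0,0,0],100],[[0,0,-8],[0,0,0],100],[[0,0,-12],[0,0,0],100],[[0,0,-16],[0,0,-0.12],100],[[-1,4,-20],[0,0,-0.24],100],[[-2,8,-21],[0,0,-0.36],100],[[-3,12,-21],[0,0,-0.48],100],[[-4,16,-21],[0,0,-0.6],100],[[-5.2,20,-21],[0,0,-0.72],100],[[-5.2,22.5,-21],[0,0,-0.9],100],[[-5.2,22.5,-21],[0,0,-1.1],100],[[-5.2,22.5,-21],[0,0,-1.3],100],[[-5.2,22.5,-21],[0,0,-1.5],100],[[-5.2,22.5,-21],[0,0,-1.72],100],[[-5.2,22.5,-21],[0,0,-1.72],100]]}}

```text
clock: 14.03
position: [0.5447, -0.2009, 0.2843]
tool_rot: [3.142, 0.0, 1.463]
force: [0.9, -0.8, -0.9]
grip_width: 0.0853
finger_force: 0.0
```

```bash
python3 - <<'E'
from h import *
look("wrist",["big1_mid","small1_mid"])
look("scene",["big1_mid"])
go(.549,-.222,.005,1.71)
E
```

```text
wrist big1_mid 0.76 [293.   0. 417.  11.] z0.094 [593.5 -10.3] [ 2.2 99.8] -0.017
wrist big1_mid 0.66 [ 37. 276. 114. 329.] z0.042 [ 173.9 -313. ] [ 66.4 115.5] -0.031
wrist small1_mid 0.55 [167. 164. 245. 259.] z0.034 [ 413.6 -206.2] [57.6 98.5] -1.313
scene big1_mid 0.66 [296. 283. 334. 341.] z0.112 [605.4  24.9] [ 64.9 114.1] -0.017
cm [-2.05  0.67 27.93] rv [-0.     0.    -0.258] at [ 0.5448 -0.2008  0.2843] [-3.141  0.     1.452] t 14.28
```

```bash
cat >> h.py <<'E'
def blobs(C,d,lo,hi,box=(.35,.76,-.46,-.09),mn=300):
    b=(d>0)&(C[...,2]>lo)&(C[...,2]<hi)&(C[...,0]>box[0])&(C[...,0]<box[1])&(C[...,1]>box[2])&(C[...,1]<box[3])
    n,l,s,_=cv2.connectedComponentsWithStats(b.astype(np.uint8))
    for k in range(1,n):
        if s[k,4]>mn: print("blob",s[k],"z%.3f"%np.median(C[l==k][:,2]),*rect(C[l==k]))
E
python3 - <<'E'
from h import *
s=bot.observe(); p,d=bot.grab_frame("wrist"); C=cloud("wrist",d,s)
blobs(C,d,.028,.048)
E
```

```text
blob [ 279  160   83  113 6280] z0.041 [ 545.1 -224.5] [ 67.6 116.2] -1.443
blob [ 166  166   77   95 4058] z0.033 [ 412.6 -206.2] [ 58.1 101. ] -1.32
blob [ 212  296   68   73 2925] z0.033 [ 431.  -365.3] [ 58.6 100.9] -1.362
```

Emit:
{"method": "move_arm", "body": {"series": [[[-2.4,0.3,3],[0,0,-0.12],100],[[-2.4,0.3,7],[0,0,-0.247],100],[[-2.4,0.3,11],[0,0,-0.247],100],[[-2.4,0.3,15],[0,0,-0.247],100],[[-2.4,0.3,19],[0,0,-0.247],100],[[-2.4,0.3,22],[0,0,-0.247],100],[[-2.4,0.3,25],[0,0,-0.247],100],[[-2.4,0.3,27.2],[0,0,-0.247],100],[[-2.4,0.3,27.7],[0,0,-0.247],100],[[-2.4,0.3,27.7],[0,0,-0.247],100],[[-2.4,0.3,27.7],[0,0,-0.247],0],[[-2.4,0.3,27.7],[0,0,-0.247],0],[[-2.4,0.3,27.7],[0,0,-0.247],0],[[-2.4,0.3,27.7],[0,0,-0.247],0],[[-2.4,0.3,27.7],[0,0,-0.247],0],[[-2.4,0.3,27.7],[0,0,-0.247],0]]}}

```text
clock: 15.67
position: [0.5459, -0.2253, 0.0092]
tool_rot: [3.139, 0.001, 1.703]
force: [-0.9, 0.7, 6.6]
grip_width: 0.0647
finger_force: 89.3
```

Emit:
{"method": "move_arm", "body": {"series": [[[0,0,-4],[0,0,0],0],[[0,0,-8],[0,0,0],0],[[0,0,-12],[0,0,0],0],[[0,0,-16],[0,0,0.11],0],[[2,1,-20],[0,0,0.22],0],[[5,2,-23],[0,0,0.33],0],[[8,3,-23],[0,0,0.44],0],[[11,4,-23],[0,0,0.55],0],[[14,5,-23],[0,0,0.66],0],[[17,6,-23],[0,0,0.77],0],[[20,7,-23],[0,0,0.88],0],[[22,8,-23],[0,0,0.99],0],[[23.9,8.7,-23],[0,0,1.1],0],[[23.9,8.7,-23],[0,0,1.22],0],[[23.9,8.7,-23],[0,0,1.34],0],[[23.9,8.7,-23],[0,0,1.46],0],[[23.9,8.7,-23],[0,0,1.58],0],[[23.9,8.7,-23],[0,0,1.7],0],[[23.9,8.7,-23],[0,0,1.713],0],[[23.9,8.7,-23],[0,0,1.713],0]]}}

```text
clock: 17.33
position: [0.5996, 0.0238, 0.238]
tool_rot: [-3.141, -0.001, -0.007]
force: [-0.0, 0.6, -2.0]
grip_width: 0.0648
finger_force: 91.3
```

```bash
cat >> h.py <<'E'
def held(zt,save=None):
    s=bot.observe(); p,d=bot.grab_frame("wrist"); C=cloud("wrist",d,s)
    if save: cv2.imwrite(f"pics/{save}.png",p[:,:,::-1])
    b=(d>0)&(np.hypot(C[...,0]-s["position"][0],C[...,1]-s["position"][1])<.12)
    for z in zt:
        q=b&(abs(C[...,2]-z)<.006)
        n,l,st,_=cv2.connectedComponentsWithStats(q.astype(np.uint8))
        if n>1:
            k=1+np.argmax(st[1:,4]); Q=C[l==k]*1000; print("level",z,st[k,4],*rect(Q/1000),"maxx",np.percentile(Q[:,0],99.5).round(1),"y",np.percentile(Q[:,1],[1,99]).round(1))
E
python3 - <<'E'
from h import *
held([.271,.111])
go(.601,.023,.1192,-.013)
s=bot.observe(); print(s["force"],s["grip_width"])
E
```

```text
level 0.271 43168 [609.5  23.1] [92.7 98.2] 0.002 maxx 658.0 y [-10.9  57.6]
level 0.111 2248 [650.3  22.2] [19.4 66.1] -1.569 maxx 659.7 y [-9.9 54.3]
cm [ 0.13  0.08 11.87] rv [-0.    -0.001  0.008] at [0.5996 0.0238 0.2379] [-3.141e+00 -1.000e-03 -5.000e-03] t 17.38
[-0.00573631  0.17010649 -2.16714869] 0.06477337606826282
```

Emit:
{"method": "move_arm", "body": {"series": [[[0.15,0.1,4],[0,0,0.005],0],[[0.15,0.1,8],[0,0,0.005],0],[[0.15,0.1,11],[0,0,0.005],0],[[0.15,0.1,11.6],[0,0,0.005],0],[[0.15,0.1,11.8],[0,0,0.005],0],[[0.15,0.1,11.8],[0,0,0.005],0]]}}

```text
clock: 17.88
position: [0.6011, 0.0225, 0.1197]
tool_rot: [-3.141, 0.0, -0.011]
force: [0.7, -0.4, -2.0]
grip_width: 0.0649
finger_force: 92.1
```

Emit:
{"method": "move_arm", "body": {"series": [[[0,0,0.1],[0,0,0],0],[[0,0,0.1],[0,0,0],100],[[0,0,0.1],[0,0,0],100],[[0,0,0.1],[0,0,0],100],[[0,0,0.1],[0,0,0],100],[[0,0,-4],[0,0,0],100],[[0,0,-8],[0,0,0],100],[[0,0,-12],[0,0,-0.12],100],[[-2,3,-16],[0,0,-0.24],100],[[-4,6,-16],[0,0,-0.36],100],[[-6,9,-16],[0,0,-0.48],100],[[-9,12,-16],[0,0,-0.6],100],[[-12,15,-16],[0,0,-0.72],100],[[-15,18,-16],[0,0,-0.84],100],[[-17.8,22.4,-16],[0,0,-0.96],100],[[-17.8,22.4,-16],[0,0,-1.2],100],[[-17.8,22.4,-16],[0,0,-1.4],100],[[-17.8,22.4,-16],[0,0,-1.6],100],[[-17.8,22.4,-16],[0,0,-1.838],100],[[-17.8,22.4,-16],[0,0,-1.838],100]]}}

```text
clock: 19.55
position: [0.4198, -0.1991, 0.2795]
tool_rot: [3.141, -0.0, 1.577]
force: [0.4, 0.4, 0.3]
grip_width: 0.0853
finger_force: 0.0
```

```bash
python3 - <<'E'
from h import *
s=bot.observe(); p,d=bot.grab_frame("wrist"); C=cloud("wrist",d,s)
blobs(C,d,.02,.048)
p,d=bot.grab_frame("scene"); C=cloud("scene",d)
blobs(C,d,.145,.16,(.5,.7,-.06,.12),100)
blobs(C,d,.02,.048)
go(.413,-.2063,.007,1.825)
E
```

```text
blob [ 274  150   75  101 4892] z0.033 [ 412.5 -206. ] [ 59.6 102. ] -1.311
blob [ 295  287   62   79 3470] z0.033 [ 430.9 -365.5] [ 59.8 101.4] -1.359
blob [476 321  40  34 575] z0.030 [ 661.2 -381.1] [28.4 55.2] 0.459
blob [ 297  275   36   51 1401] z0.150 [604.6  23.5] [ 65.9 117.7] -0.011
blob [195 254  44  32 829] z0.032 [ 415.4 -203.8] [ 62.1 100.2] -1.304
blob [132 267  44  32 872] z0.032 [ 432.8 -364. ] [ 62.8 101.5] -1.349
cm [-0.72 -0.71 27.26] rv [ 0.001 -0.    -0.252] at [ 0.4198 -0.1992  0.2796] [ 3.141 -0.     1.573] t 19.65
```

Emit:
{"method": "move_arm", "body": {"series": [[[-0.7,-0.7,3],[0,0,-0.12],100],[[-0.7,-0.7,7],[0,0,-0.255],100],[[-0.7,-0.7,11],[0,0,-0.255],100],[[-0.7,-0.7,15],[0,0,-0.255],100],[[-0.7,-0.7,19],[0,0,-0.255],100],[[-0.7,-0.7,22],[0,0,-0.255],100],[[-0.7,-0.7,25],[0,0,-0.255],100],[[-0.7,-0.7,26.8],[0,0,-0.255],100],[[-0.7,-0.7,27.1],[0,0,-0.255],100],[[-0.7,-0.7,27.1],[0,0,-0.255],100],[[-0.7,-0.7,27.1],[0,0,-0.255],0],[[-0.7,-0.7,27.1],[0,0,-0.255],0],[[-0.7,-0.7,27.1],[0,0,-0.255],0],[[-0.7,-0.7,27.1],[0,0,-0.255],0],[[-0.7,-0.7,27.1],[0,0,-0.255],0],[[-0.7,-0.7,27.1],[0,0,-0.255],0]]}}

```text
clock: 20.98
position: [0.4138, -0.2061, 0.0099]
tool_rot: [3.139, 0.001, 1.825]
force: [-3.8, 2.3, 19.2]
grip_width: 0.0565
finger_force: 81.9
```

Emit:
{"method": "move_arm", "body": {"series": [[[0,0,-4],[0,0,0],0],[[0,0,-8],[0,0,0],0],[[0,0,-12],[0,0,0],0],[[0,0,-16],[0,0,0.12],0],[[0,0,-20],[0,0,0.24],0],[[0,0,-24],[0,0,0.36],0],[[2,3,-27],[0,0,0.48],0],[[4,6,-27],[0,0,0.6],0],[[6,9,-27],[0,0,0.72],0],[[8,12,-27],[0,0,0.84],0],[[10,15,-27],[0,0,0.96],0],[[12,18,-27],[0,0,1.08],0],[[15,21,-27],[0,0,1.2],0],[[17.3,24,-27],[0,0,1.32],0],[[17.3,24,-27],[0,0,1.44],0],[[17.3,24,-27],[0,0,1.56],0],[[17.3,24,-27],[0,0,1.68],0],[[17.3,24,-27],[0,0,1.8],0],[[17.3,24,-27],[0,0,1.841],0],[[17.3,24,-27],[0,0,1.841],0]]}}

```text
clock: 22.65
position: [0.6013, 0.0226, 0.2789]
tool_rot: [-3.141, -0.0, -0.018]
force: [-0.6, -0.4, -3.1]
grip_width: 0.0562
finger_force: 89.5
```

```bash
python3 - <<'E'
from h import *
held([.302,.151])
go(.601,.0225,.160,-.013)
s=bot.observe(); print(s["force"],s["grip_width"])
E
```

```text
level 0.302 32143 [603.2  22.1] [84.1 97.7] -0.028 maxx 651.5 y [-9.5 53.5]
level 0.151 3795 [643.7  21.3] [32.4 66.6] 1.556 maxx 659.8 y [-11.   53.3]
cm [-0.04 -0.   11.89] rv [-0.    -0.    -0.001] at [0.6013 0.0224 0.2789] [-3.141 -0.    -0.014] t 22.7
[ 0.37728626 -0.04426868 -2.06170339] 0.056215666060185236
```

Emit:
{"method": "move_arm", "body": {"series": [[[0,0.1,4],[0,0,0],0],[[0,0.1,8],[0,0,0],0],[[0,0.1,11],[0,0,0],0],[[0,0.1,11.7],[0,0,0],0],[[0,0.1,11.9],[0,0,0],0],[[0,0.1,11.9],[0,0,0],0]]}}

```text
clock: 23.2
position: [0.6015, 0.0212, 0.16]
tool_rot: [-3.141, -0.0, -0.014]
force: [-0.8, -0.5, -2.6]
grip_width: 0.0564
finger_force: 91.9
```

Emit:
{"method": "move_arm", "body": {"series": [[[0,0,0.1],[0,0,0],0],[[0,0,0.1],[0,0,0],100],[[0,0,0.1],[0,0,0],100],[[0,0,0.1],[0,0,0],100],[[0,0,0.1],[0,0,0],100],[[0,0,-4],[0,0,0],100],[[0,0,-8],[0,0,0],100],[[0,0,-11],[0,0,-0.12],100],[[-2,4,-11],[0,0,-0.24],100],[[-4,8,-11],[0,0,-0.36],100],[[-6,12,-11],[0,0,-0.48],100],[[-8,15,-11],[0,0,-0.6],100],[[-10,18,-11],[0,0,-0.72],100],[[-12,21,-11],[0,0,-0.84],100],[[-14,24,-11],[0,0,-0.96],100],[[-16,27,-11],[0,0,-1.08],100],[[-16.7,31,-11],[0,0,-1.2],100],[[-16.7,35,-11],[0,0,-1.5],100],[[-16.7,37.3,-11],[0,0,-1.796],100],[[-16.7,37.3,-11],[0,0,-1.796],100]]}}

```text
clock: 24.87
position: [0.4269, -0.3553, 0.2698]
tool_rot: [3.141, 0.003, 1.531]
force: [-0.7, -0.6, -0.4]
grip_width: 0.0856
finger_force: 0.0
```

```bash
python3 - <<'E'
from h import *
s=bot.observe(); p,d=bot.grab_frame("wrist"); C=cloud("wrist",d,s)
blobs(C,d,.02,.048)
p,d=bot.grab_frame("scene"); C=cloud("scene",d)
blobs(C,d,.175,.195,(.5,.7,-.06,.12),100)
go(.431,-.3655,.008,1.783)
E
```

```text
blob [ 284  153   76  103 5091] z0.033 [ 430.7 -365.7] [ 59.8 101.7] -1.354
blob [496 203  39  47 702] z0.028 [ 656.6 -390.4] [36.  58.6] 1.067
blob [ 298  271   32   45 1131] z0.182 [604.2  22.2] [ 58.5 102.5] -0.008
cm [-1.45  0.35 26.15] rv [ 0.     0.    -0.252] at [ 0.428  -0.3508  0.2694] [3.141 0.    1.531] t 24.97
```

Emit:
{"method": "move_arm", "body": {"series": [[[-1.5,0.25,3],[0,0,-0.12],100],[[-1.5,0.25,7],[0,0,-0.256],100],[[-1.5,0.25,11],[0,0,-0.256],100],[[-1.5,0.25,15],[0,0,-0.256],100],[[-1.5,0.25,19],[0,0,-0.256],100],[[-1.5,0.25,22],[0,0,-0.256],100],[[-1.5,0.25,24.5],[0,0,-0.256],100],[[-1.5,0.25,25.8],[0,0,-0.256],100],[[-1.5,0.25,26.0],[0,0,-0.256],100],[[-1.5,0.25,26.0],[0,0,-0.256],100],[[-1.5,0.25,26.0],[0,0,-0.256],0],[[-1.5,0.25,26.0],[0,0,-0.256],0],[[-1.5,0.25,26.0],[0,0,-0.256],0],[[-1.5,0.25,26.0],[0,0,-0.256],0],[[-1.5,0.25,26.0],[0,0,-0.256],0],[[-1.5,0.25,26.0],[0,0,-0.256],0]]}}

```text
clock: 26.3
position: [0.4316, -0.3648, 0.0111]
tool_rot: [3.14, 0.001, 1.786]
force: [-1.7, 3.8, 17.4]
grip_width: 0.0565
finger_force: 83.4
```

Emit:
{"method": "move_arm", "body": {"series": [[[0,0,-4],[0,0,0],0],[[0,0,-8],[0,0,0],0],[[0,0,-12],[0,0,0],0],[[0,0,-16],[0,0,0.12],0],[[0,0,-20],[0,0,0.24],0],[[1,1,-24],[0,0,0.36],0],[[3,2,-27],[0,0,0.48],0],[[6,4,-29],[0,0,0.6],0],[[9,6.5,-29],[0,0,0.72],0],[[12,9,-29],[0,0,0.84],0],[[15,11.5,-29],[0,0,0.96],0],[[18,14,-29],[0,0,1.08],0],[[21,16.5,-29],[0,0,1.2],0],[[24,19,-29],[0,0,1.32],0],[[27,21,-29],[0,0,1.44],0],[[30,23,-29],[0,0,1.56],0],[[33,24.5,-29],[0,0,1.68],0],[[34.1,25,-29],[0,0,1.8],0],[[34.1,25,-29],[0,0,1.8],0],[[34.1,25,-29],[0,0,1.8],0]]}}

```text
clock: 27.97
position: [0.6017, 0.0227, 0.2995]
tool_rot: [3.141, 0.0, -0.011]
force: [-1.2, -0.5, -3.5]
grip_width: 0.0565
finger_force: 89.4
```

```bash
python3 - <<'E'
from h import *
z=bot.observe()["position"][2]; held([z+.022,.183])
go(.6015,.0215,.193,-.013)
s=bot.observe(); print(s["force"],s["grip_width"])
E
```

```text
level 0.3214628093129594 31316 [602.5  22.2] [83.9 97.1] -0.009 maxx 650.5 y [-9.2 53.7]
level 0.183 2742 [640.   19.9] [23.7 58.7] 1.564 maxx 651.8 y [-8.  48.4]
cm [-1.000e-02  2.000e-02  1.067e+01] rv [ 0.    -0.     0.001] at [0.6016 0.0217 0.2997] [ 3.141 -0.    -0.012] t 28.02
[-0.01507266 -0.53665198 -2.55380551] 0.055869229098313274
```

Emit:
{"method": "move_arm", "body": {"series": [[[0.1,0.1,4],[0,0,0],0],[[0.1,0.1,8],[0,0,0],0],[[0.1,0.1,10],[0,0,0],0],[[0.1,0.1,10.5],[0,0,0],0],[[0.1,0.1,10.7],[0,0,0],0],[[0.1,0.1,10.7],[0,0,0],0]]}}

```text
clock: 28.52
position: [0.6027, 0.0197, 0.1935]
tool_rot: [-3.141, -0.001, -0.014]
force: [0.0, 0.3, -3.3]
grip_width: 0.0558
finger_force: 89.4
```

Emit:
{"method": "move_arm", "body": {"series": [[[0,0,0.1],[0,0,0],0],[[0,0,0.1],[0,0,0],100],[[0,0,0.1],[0,0,0],100],[[0,0,0.1],[0,0,0],100],[[0,0,0.1],[0,0,0],100],[[0,0,-4],[0,0,0],100],[[0,0,-8],[0,0,0],100],[[0,0,-11],[0,0,-0.12],100],[[-3,-1,-11],[0,0,-0.24],100],[[-6,-2,-11],[0,0,-0.36],100],[[-9,-3,-11],[0,0,-0.48],60],[[-12,-4,-11],[0,0,-0.6],60],[[-15.7,-4.2,-11],[0,0,-0.72],60],[[-15.7,-4.2,-11],[0,0,-0.84],60],[[-15.7,-4.2,-11],[0,0,-0.96],60],[[-15.7,-4.2,-11],[0,0,-1.08],60],[[-15.7,-4.2,-11],[0,0,-1.2],60],[[-15.7,-4.2,-11],[0,0,-1.32],60],[[-15.7,-4.2,-11],[0,0,-1.44],60],[[-15.7,-4.2,-11],[0,0,-1.57],60]]}}

```text
clock: 30.18
position: [0.4465, 0.0651, 0.3025]
tool_rot: [3.141, -0.0, 1.558]
force: [1.4, 0.4, 0.0]
grip_width: 0.0513
finger_force: 0.0
```

```bash
python3 - <<'E'
from h import *
p,d,C=look("wrist",["lock_knob"],"w5")
p,d=bot.grab_frame("scene"); C=cloud("scene",d); cv2.imwrite("pics/s5.png",p[:,:,::-1])
blobs(C,d,.207,.226,(.5,.7,-.06,.12),100)
p,d=bot.grab_frame("side"); cv2.imwrite("pics/d5.png",cv2.resize(p[130:290,250:450,::-1],None,fx=3,fy=3))
go(.446,.058,.078,1.56)
E
```

```text
wrist lock_knob 0.87 [304. 192. 334. 224.] z0.100 [446.1  57.7] [20.1 24.2] -0.011
blob [ 297  263   33   45 1170] z0.214 [603.6  20.6] [ 58.5 102. ] -0.019
cm [-0.71 -0.04 22.44] rv [ 0.    -0.    -0.013] at [0.4465 0.065  0.3024] [ 3.142 -0.     1.547] t 30.38
```

View pics/d5.png

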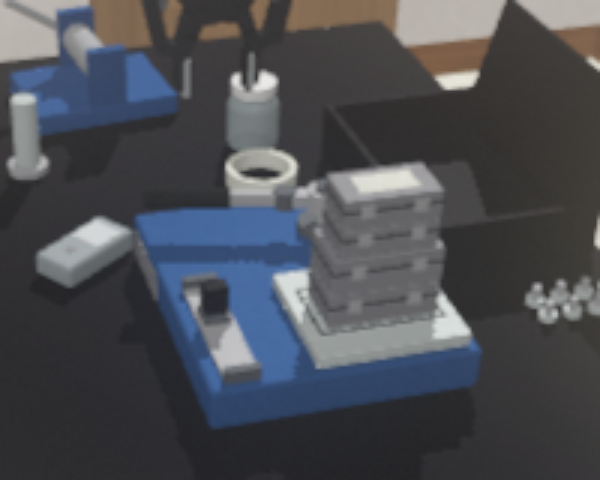

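View pics/w5.png

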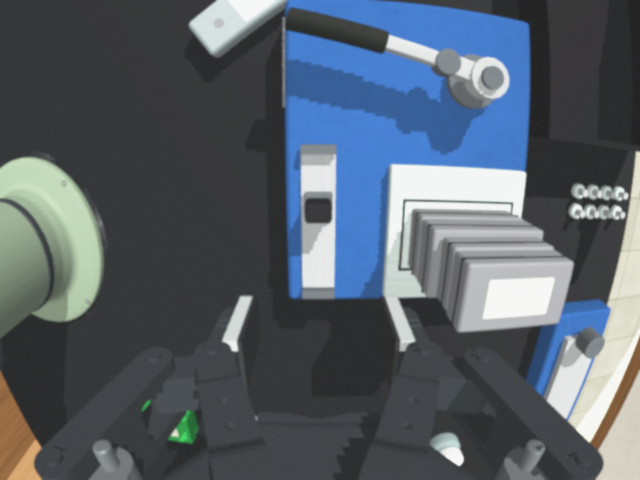

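The column at px (375,250) in the side view is square with its lids up. The lock grip is at (318,210) in the wrist picture, well clear of the column. I'll grip it and slide it to -y.

Emit:
{"method": "move_arm", "body": {"series": [[[-0.7,0,4],[0,0,0],60],[[-0.7,0,8],[0,0,0],60],[[-0.7,0,12],[0,0,0],60],[[-0.7,0,16],[0,0,0],60],[[-0.7,0,19],[0,0,0],60],[[-0.7,0,21.5],[0,0,0],60],[[-0.7,0,22.3],[0,0,0],60],[[-0.7,0,22.3],[0,0,0],60],[[-0.7,0,22.3],[0,0,0],0],[[-0.7,0,22.3],[0,0,0],0],[[-0.7,0,22.3],[0,0,0],0],[[-0.7,0,22.3],[0,0,0],0],[[-0.7,0,22.3],[0,0,0],0]], "squeeze": 40}}

```text
clock: 31.47
position: [0.4465, 0.0584, 0.0807]
tool_rot: [3.141, -0.001, 1.551]
force: [-5.8, -2.6, 10.1]
grip_width: 0.0253
finger_force: 39.5
```

Emit:
{"method": "move_arm", "body": {"series": [[[-0.7,0,0],[0,0,0],0],[[-1.4,0,0],[0,0,0],0],[[-2.1,0,0],[0,0,0],0],[[-2.8,0,0],[0,0,0],0],[[-3.5,0,0],[0,0,0],0],[[-4.2,0,0],[0,0,0],0],[[-4.9,0,0],[0,0,0],0],[[-5.6,0,0],[0,0,0],0],[[-6.3,0,0],[0,0,0],0],[[-7,0,0],[0,0,0],0],[[-7,0,0],[0,0,0],0]]}}

```text
clock: 32.38
position: [0.4456, -0.0123, 0.0807]
tool_rot: [3.14, -0.001, 1.551]
force: [-4.2, -3.8, 10.0]
grip_width: 0.025
finger_force: 40.3
```

Emit:
{"method": "move_arm", "body": {"series": [[[-0.4,0,0],[0,0,0],0],[[-0.8,0,0],[0,0,0],0],[[-1.1,0,0],[0,0,0],0],[[-1.4,0,0],[0,0,0],0],[[-1.4,0,0],[0,0,0],0]]}}

```text
clock: 32.8
position: [0.4453, -0.0202, 0.0804]
tool_rot: [-3.141, -0.008, 1.556]
force: [-1.7, 36.5, 14.5]
grip_width: 0.0251
finger_force: 41.1
```

Emit:
{"method": "move_arm", "body": {"series": [[[0.4,0,0],[0,0,0],0],[[0.5,0,0],[0,0,0],60],[[0.5,0,0],[0,0,0],60],[[0.5,0,0],[0,0,0],60],[[0.5,0,-4],[0,0,0],60],[[0.5,0,-8],[0,0,0],60],[[0.5,0,-12],[0,0,0],60],[[0.5,0,-16],[0,0,0],60],[[0.5,0,-20],[0,0,0],60],[[4.5,0,-22],[0,0,0],60],[[8,0,-22],[0,0,0],60],[[8,0,-22],[0,0,0],60],[[8,0,-22],[0,0,0],60]]}}

```text
clock: 33.88
position: [0.4464, 0.0561, 0.2995]
tool_rot: [3.141, -0.0, 1.555]
force: [0.8, -1.3, -0.4]
grip_width: 0.0509
finger_force: 0.0
```

```bash
python3 - <<'E'
from h import *
p,d,C=look("wrist",["lock_knob"],"w6")
p,d=bot.grab_frame("scene"); C=cloud("scene",d)
blobs(C,d,.207,.226,(.5,.7,-.06,.12),100)
s=bot.observe(); print(s["position"],s["force"],s["clock"])
E
```

```text
wrist lock_knob 0.88 [307. 254. 336. 289.] z0.100 [445.2 -17.5] [19.9 25.4] -0.008
wrist lock_knob 0.37 [283.   2. 462.  67.] z0.107 [500.2 223.7] [ 25.5 165.2] -0.258
blob [ 297  263   33   45 1179] z0.214 [603.5  20.6] [ 58.9 102.5] -0.014
[0.44620586 0.05322293 0.29919831] [0.19612218 0.16965527 0.61974124] 34.0333
```

View pics/w6.png

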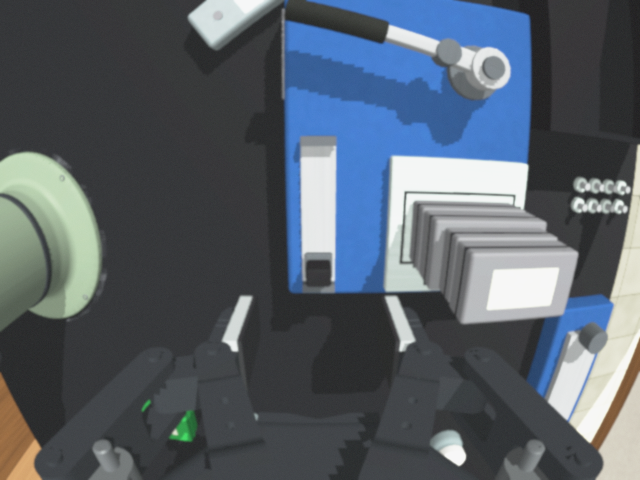

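The grip is now near the far end block at px (318,270). To be certain, I'll nudge it with shut fingers and feel for the stop.

Emit:
{"method": "move_arm", "body": {"series": [[[-2,0,4],[0,0,0],0],[[-2.5,0,8],[0,0,0],0],[[-2.5,0,12],[0,0,0],0],[[-2.5,0,16],[0,0,0],0],[[-2.5,0,20],[0,0,0],0],[[-2.5,0,21.9],[0,0,0],0],[[-2.5,0,21.9],[0,0,0],0],[[-3.2,0,21.9],[0,0,0],0],[[-3.8,0,21.9],[0,0,0],0],[[-4.3,0,21.9],[0,0,0],0],[[-4.8,0,21.9],[0,0,0],0],[[-5.1,0,21.9],[0,0,0],0],[[-5.1,0,21.9],[0,0,0],0]]}}

```text
clock: 35.12
position: [0.4458, 0.0032, 0.081]
tool_rot: [3.14, -0.001, 1.551]
force: [-0.1, 0.3, -0.9]
grip_width: 0.0003
finger_force: 0.0
```

Emit:
{"method": "move_arm", "body": {"series": [[[-0.2,0,0],[0,0,0],0],[[-0.4,0,0],[0,0,0],0],[[-0.6,0,0],[0,0,0],0],[[-0.8,0,0],[0,0,0],0],[[-0.8,0,0],[0,0,0],0]]}}

```text
clock: 35.53
position: [0.4457, 0.0019, 0.081]
tool_rot: [-3.14, -0.01, 1.558]
force: [-1.7, 48.3, 22.3]
grip_width: -0.0
finger_force: 24.5
```

Emit:
{"method": "move_arm", "body": {"series": [[[0.2,0,0],[0,0,0],0],[[1,0,0],[0,0,0],0],[[3,0,0],[0,0,0],0],[[3,0,-4],[0,0,0],0],[[3,0,-8],[0,0,0],0],[[3,0,-12],[0,0,0],0],[[3,0,-16],[0,0,0],0],[[3,0,-20],[0,0,0],0],[[3,0,-22],[0,0,0],0],[[3,0,-22],[0,0,0],0],[[3,0,-22],[0,0,0],0]]}}

```text
clock: 36.45
position: [0.446, 0.0257, 0.301]
tool_rot: [3.14, -0.002, 1.553]
force: [0.0, 0.7, -0.6]
grip_width: 0.0
finger_force: 0.0
```

```bash
python3 - <<'E'
from h import *
look("wrist",["lock_knob"])
p,d=bot.grab_frame("scene"); C=cloud("scene",d)
blobs(C,d,.207,.226,(.5,.7,-.06,.12),100)
print(bot.observe()["force"]); print(bot.job_done())
E
```

```text
wrist lock_knob 0.85 [306. 226. 334. 262.] z0.100 [445.3 -18.6] [20.8 24.8] -0.011
wrist lock_knob 0.34 [419. 177. 553. 256.] z0.151 [601.8  23.9] [ 64.9 116.7] 0.005
blob [ 297  263   33   45 1183] z0.214 [603.7  20.6] [ 58.8 102.8] -0.014
[-0.26285492 -0.16614589  0.11999811]
the job is handed in; nothing more can be done
None
```

The job is handed in, with no verdict returned: the wrench was broken over and held, all four grey cases stand in one column on the plate (large below small), and the lock was then slid to its free end stop.

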